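# Put the large brass weight away in the push-to-open drawer

## Robot

A 6-joint arm with a two-finger parallel gripper is mounted at the origin on a cart in front of the work surface, level with it; the furniture and walls round the work are solid. World frame = base frame: x ahead of the robot, y to its left, z up, the work surface at z = 0. Lengths are in m, angles in rad, forces in N, time in s.
With the tool pointing down it reaches from about 0.35 to 0.975 m from the base axis. Payload 7.1 kg.
Tool frame: the origin (TCP) lies midway between the tips of the shut fingers; the grasp point (between the pads) lies 19 mm behind it; z points along the fingers, x is the direction in which the jaws open and shut, and the axes are right-handed (so a half turn about z gives the same grasp; the last joint's range is limited). The gripper opens to 88 mm and grips with 3 to 60 N. Pads are 20 mm wide; open, the fingers measure 115 mm over their backs; the gripper's body (75 mm by 178 mm) begins 61 mm behind the grasp point.
Start: joints at [-1.289, 0.423, 1.63, -0, 1.089, -0.019], TCP at [0.185, -0.597, 0.223] pointing down, gripper open.
Joint ranges: [-3, 3], [-0.9, 2.11], [0.09, 2.58], [-1.31, 4.45], [0.11, 2.69], [-2.54, 2.54]. Speed limits (rad/s): [2.39, 2.39, 3.01, 3.14, 3.14, 3.14].

## Interface

Orientations are given as a unit quaternion [w, x, y, z].
In Python, from station import move_pose, movel, movej, command_gripper, wait, inverse_kinematics, read_camera, camera_info, MotionError, job_done, get_time, get_joint_pos, get_qvel, get_effort, get_tcp_pos, get_ee_rot, get_ft_force, get_ft_torque, get_grip_width gives the robot as it stands. Calls block until the motion is done:
- move_pose(position, orientation): joint-space move of the TCP to a pose.
- movel(position, frame=None, v=0.15, until_force=None): straight line of the TCP; frame=None keeps the orientation; v is the mean speed in m/s. With until_force (N) it stops when the force on the tool has changed by that much, and returns True; else False.
- movej(angles): joint-space move.
- command_gripper(opening): opening from 0.0 (shut) to 1.0 (fully open); the grip force is fixed at half the most; returns when the fingers have stopped.
- wait(seconds).
- inverse_kinematics(position, orientation): joint angles nearest the present ones, or None.
- read_camera(name): name is "scene" or "top"; returns the picture (480x640x3 uint8, red, green, blue); there is no depth.
- camera_info(name): a dict with "intrinsics" (3x3 intrinsics, pixels), "dist" ([k1, k2, p1, p2, k3] as OpenCV has them; the pictures are not rectified), "T" (4x4, takes a point from camera to world coordinates). Camera axes: x right, y up, looking along -z (the intrinsics and any distortion apply to the point x, -y, -z); pixel columns grow to the right and rows downward; lengths in m; the calibration is good to about 2 mm. A picture is of the moment at which its call begins. camera_info takes no time and is no camera call.
A pose or a line that the arm cannot do raises MotionError and nothing moves.
- job_done(): hands the job in, once; it reports no verdict.
Readings, each from a call of its own:
- get_time(): time.
- get_joint_pos(): joint angles.
- get_qvel(): joint speeds.
- get_effort(): joint torques, N m.
- get_tcp_pos(): TCP position.
- get_ee_rot(): TCP orientation.
- get_ft_force(): force on the tool from outside, world axes, zero at the start.
- get_ft_torque(): the same for the moment, N m.
- get_grip_width(): opening from 0.0 (shut) to 1.0 (fully open).
Only numpy, scipy, OpenCV 4.12 (cv2) and the standard library are available. Lean on these libraries where they do the work, as an engineer would, in place of code of your own. Each camera call takes 0.05 s, during which the arm holds its last target.

## Task

The weighing is done: push the front of the small touch-latch drawer box inward so that the drawer springs open, and stand the largest of the three brass balance weights upright on the drawer's floor. Then push the drawer home until the touch latch catches again and it stays shut with the weight inside; leave the two smaller weights standing where they are.

Things in the scene. Friction and masses are not known exactly. Their poses are not given: they have to be found in the camera images.
- unit: White laminate drawer box, 160 mm deep, 200 wide, 106 high, fixed on the worktop; place and yaw vary. Origin under its centre; x into the box (the way to push), y to its left, z up. One handleless drawer with a touch latch and a plain light-wood front, 200 mm wide, 14 thick, its top edge 110 mm above the worktop. Latched, the front stands 8 mm off the box, so it can still be pushed in.
- drawer_front (a point): Centre of the outer face of the drawer front, 62 mm above the worktop; moves with the drawer. Axes as the box: x points horizontally into the box, square to the front (the direction in which to push).
- drawer_floor (a point): Point on the drawer's floor (50 mm above the worktop), on its middle line, 68 mm behind the outer face of the front; moves with the drawer, axes as the box. With the drawer open it lies clear, 54 mm in front of the box. The inside is 146 mm wide and runs from 54 mm before to 80 mm behind this point; side and rear walls rise 24 mm above the floor, the front 60 mm.
- drawer (a joint): Drawer travel, m: 0 latched shut, positive out, negative pushed in. Push from 0 to the rigid stop at -0.0065 and let go: it unlatches and a spring drives it out to 0.10 within about 1 s. Push from 0.10 to the same stop and let go: it latches, resting near 0. Pressing less than 5 mm past 0 does not work the latch. Spring 2 N (open) to 4 N (shut), drag 10 N per m/s. It cannot be pulled open.
- weight_large: The largest of three brass balance weights: a 37 mm round body, 24 mm high, with an 18 mm round knob on top, 35 mm high in all, about 200 g, loose, upright on the worktop. Origin at the centre of its underside, z up. Which weight stands where changes. Cartons up to 0.4 m high stand at the back between the weights and the drawer box (beyond x = 0.6 m near y = 0): pass in front of them.
- weight_medium: The middle brass weight, same shape, 29 mm wide and 30 mm high. Origin at the centre of its underside, z up. To be left standing.
- weight_small: The smallest brass weight, same shape, 24 mm wide and 27 mm high. Origin at the centre of its underside, z up. To be left standing.
Things that resemble listed ones, but are neither listed nor needed, are in the scene too. Leave any purple look-alike of the weight_large alone.

How it is judged:
By the outcome, as a careful person would: the job done as asked, in the order asked, and still so for the second after the job is handed in, with the robot touching nothing.
It also fails if it takes over 58 s, if anything falls off the work surface, if the arm or the gripper's body presses on something with over 40 N, if the wrist force passes 120 N, or if a joint passes its speed limit or range.

## Working session

There is one attempt and no reset: what is moved stays moved. The work goes in short steps, each a Python script; the robot and the scene stay as the last script left them, time stands still between calls to the robot, and variables do not carry over. Pictures are saved under pics/ and viewed, and the job is handed in when it is done.

```bash
mkdir -p pics; ls; python3 - <<'E'
from station import *
import cv2,numpy as np
for n in("scene","top"):
    im=read_camera(n); cv2.imwrite(f"pics/{n}0.png",im[:,:,::-1]); c=camera_info(n); print(n,c["intrinsics"],c["dist"],np.round(c["T"],4).tolist())
print(get_time(),get_ee_rot())
E
```

```text
pics
scene [[565.1663343    0.         312.71109382]
 [  0.         565.1663343  236.65766514]
 [  0.           0.           1.        ]] [0.040187 0.       0.       0.       0.      ] [[-0.7828, 0.4247, -0.4548, -0.0853], [-0.6221, -0.5504, 0.5568, 0.8081], [-0.0139, 0.7188, 0.6951, 1.0477], [0.0, 0.0, 0.0, 1.0]]
top [[510.00223737   0.         314.4054007 ]
 [  0.         510.00223737 238.78134351]
 [  0.           0.           1.        ]] [-0.1243583  0.         0.         0.         0.       ] [[-0.0175, 0.9966, -0.08, 0.4595], [-0.9996, -0.0157, 0.0234, 0.0265], [0.022, 0.0804, 0.9965, 1.1574], [0.0, 0.0, 0.0, 1.0]]
0.1 [-4.00143700e-04  8.05073625e-01 -5.93174521e-01 -5.35358844e-04]
```

View pics/scene0.png

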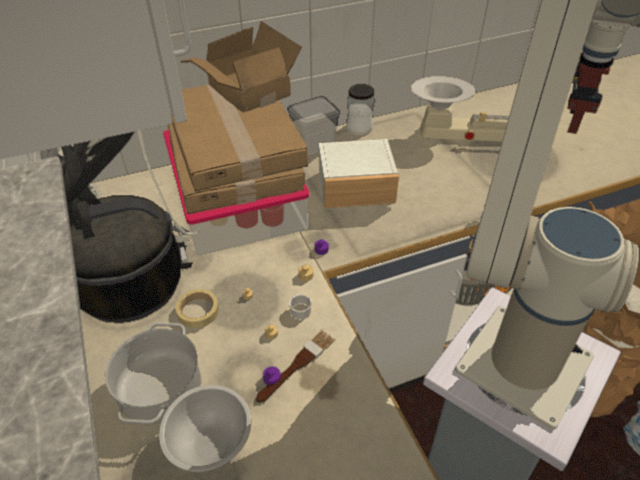

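View pics/top0.png

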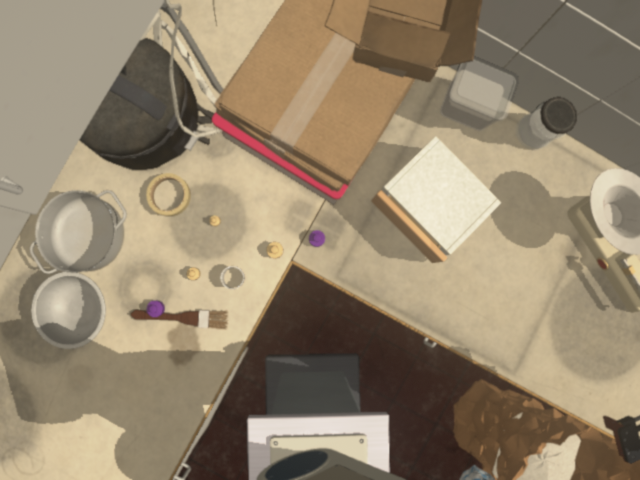

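The top view shows the drawer box at about (437,197), with its wood front facing lower-left. Three brass weights stand at (214,220), (275,250) and (193,273), and the purple look-alikes are at (317,239) and (155,309). I'll enlarge both areas.

```bash
python3 - <<'E'
import cv2,numpy as np
t=cv2.imread("pics/top0.png");s=cv2.imread("pics/scene0.png")
cv2.imwrite("pics/w_top.png",cv2.resize(t[195:335,140:340],None,fx=4,fy=4,interpolation=cv2.INTER_CUBIC))
cv2.imwrite("pics/u_top.png",cv2.resize(t[130:270,365:510],None,fx=4,fy=4,interpolation=cv2.INTER_CUBIC))
cv2.imwrite("pics/w_sc.png",cv2.resize(s[230:350,200:360],None,fx=5,fy=5,interpolation=cv2.INTER_CUBIC))
cv2.imwrite("pics/u_sc.png",cv2.resize(s[130:215,305:410],None,fx=7,fy=7,interpolation=cv2.INTER_CUBIC))
E
```

```text
(no output)
```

View pics/w_top.png

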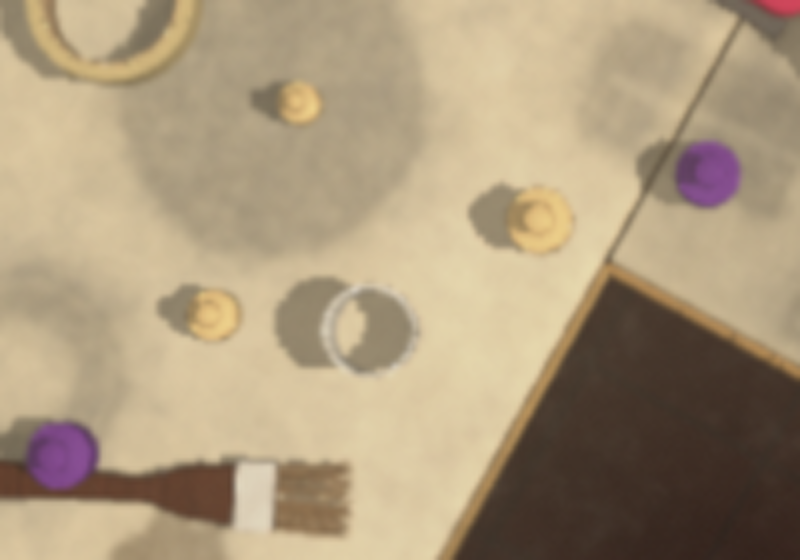

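View pics/w_sc.png

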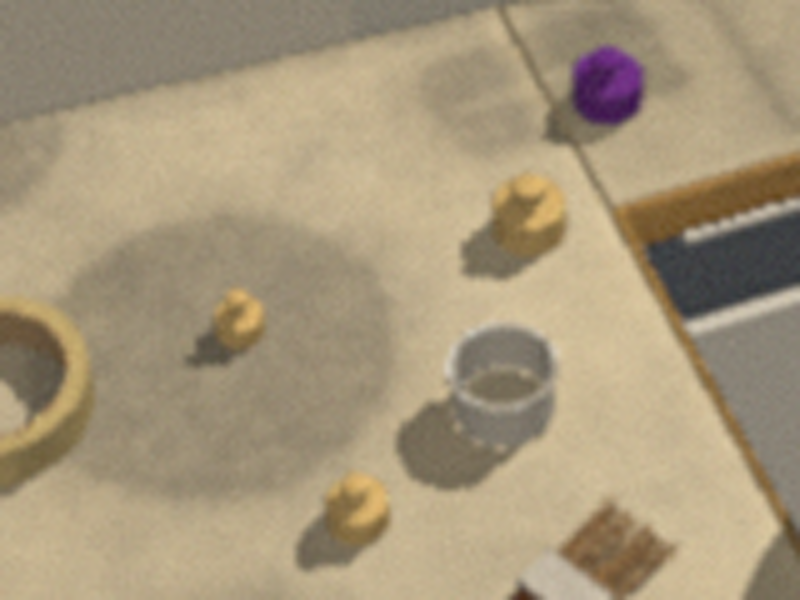

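View pics/u_top.png

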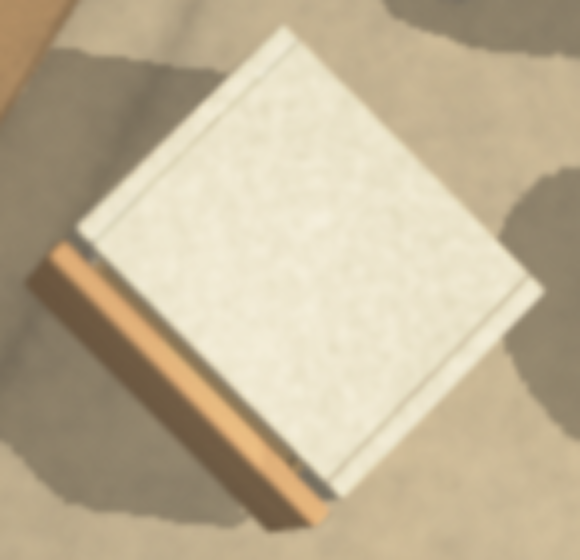

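View pics/u_sc.png

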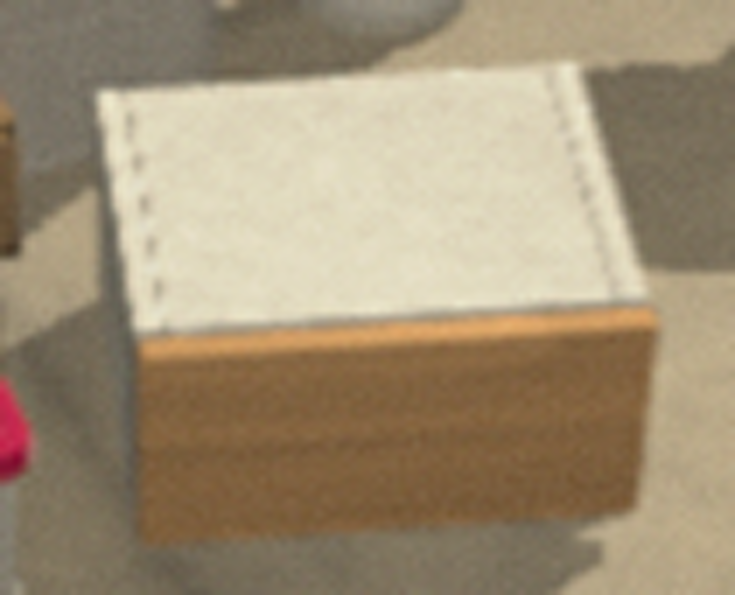

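Three candidates for weight_large in the enlarged top view: (275,250) with a body about 65 px across in the crop, (193,273) at about 53 px, and (214,220) at about 43 px. That ratio matches 37:29:24 mm, so (275,250) is the largest, and the purple one at (317,239) is a decoy. Next I compute the poses.

```bash
cat > h.py <<'E'
from station import *
import cv2,numpy as np
from scipy.optimize import least_squares
from scipy.spatial.transform import Rotation as R
def proj(n,P):
    c=camera_info(n);Ti=np.linalg.inv(np.array(c["T"]));P=np.atleast_2d(P)
    q=(Ti[:3,:3]@P.T).T+Ti[:3,3]; q=q*[1,-1,-1]
    return cv2.projectPoints(q,np.zeros(3),np.zeros(3),np.array(c["intrinsics"]),np.array(c["dist"]))[0][:,0]
def ray(n,uv,z):
    c=camera_info(n);T=np.array(c["T"])
    x,y=cv2.undistortPoints(np.array([[uv]],float),np.array(c["intrinsics"]),np.array(c["dist"]))[0,0]
    d=T[:3,:3]@[x,-y,-1]; o=T[:3,3]; return o+d*(z-o[2])/d[2]
def uc(p,f,o): return (np.array(p,float)+.5)/f-.5+np.array(o)
E
python3 - <<'E'
from h import *
L=[[.08,.1],[-.08,.1],[-.08,-.1],[.08,-.1]]
L=np.array([[a,b,.106] for a,b in L])
tp=uc([(284,26),(78,230),(340,497),(545,291)],4,(365,130))
sc=uc([(97,92),(135,332),(650,303),(578,65)],7,(305,130))
def pts(p,L):
    c,s=np.cos(p[2]),np.sin(p[2]); return np.c_[p[0]+c*L[:,0]-s*L[:,1],p[1]+s*L[:,0]+c*L[:,1],L[:,2]]
for use in("t","s","ts"):
    f=lambda p:np.concatenate(([(proj("top",pts(p,L))-tp).ravel()] if "t" in use else [])+([(proj("scene",pts(p,L))-sc).ravel()] if "s" in use else []))
    r=least_squares(f,[.6,-.25,-.7],x_scale=[.01,.01,.1]);print(use,r.x,np.round(r.fun,1))
F=np.array([[-.102,.1,.110],[-.102,-.1,.11],[-.102,.1,.014],[-.102,-.1,.014]])
print(proj("scene",pts(r.x,F)),uc([(138,345),(657,312),(140,540),(632,510)],7,(305,130)))
for nm,t,s in(("L",(539,220),None),("M",(213,315),None),("S",(299,103),None)):
    print(nm,ray("top",uc(t,4,(140,195)),{"L":.024,"M":.02,"S":.018}[nm]))
print("L scene knob top", ray("scene",uc((531,187),5,(200,230)),.035))
print("purple",ray("top",uc((709,174),4,(140,195)),.02))
print("cup",ray("top",uc((370,330),4,(140,195)),.04))
# red shelf/carton, edges
for p in [(215,118),(340,195),(410,90)]: print(ray("top",p,.0),ray("top",p,.2))
E
```

```text
t [ 0.63354026 -0.27175701 -0.81589937] [-0.1 -0.4 -0.7 -0.5  0.6  0.9  0.3  0.1]
s [ 0.63216914 -0.27126309 -0.82043947] [ 0.1  0.2 -0.2  0.1 -0.  -0.3  0.1  0. ]
ts [ 0.63316061 -0.2717555  -0.81710319] [ 0.  -0.2 -0.7 -0.4  0.5  1.   0.3  0.3 -0.1  0.  -0.2 -0.1 -0.2 -0.6
 -0.2 -0.2]
[[324.41362577 180.83050915]
 [398.96981278 176.12355963]
 [324.39215822 208.08820278]
 [395.7679496  203.43859718]] [[324.28571429 178.85714286]
 [398.42857143 174.14285714]
 [324.57142857 206.71428571]
 [394.85714286 202.42857143]]
L [0.52767555 0.0894116  0.024     ]
M [0.47762746 0.27240736 0.02      ]
S [0.59603282 0.22416214 0.018     ]
L scene knob top [0.5242893  0.09073783 0.035     ]
purple [ 0.5521765  -0.00570958  0.02      ]
cup [0.46792558 0.18169406 0.04      ]
[0.83955797 0.22704967 0.        ] [0.77387999 0.19239465 0.2       ]
[ 0.65241848 -0.06123082  0.        ] [ 0.61907824 -0.04607093  0.2       ]
[ 0.90399693 -0.23437546  0.        ] [ 0.82718389 -0.18929614  0.2       ]
```

```bash
cat >> h.py <<'E'
U=np.array([.6332,-.2718]);YAW=-.817
X=np.array([np.cos(YAW),np.sin(YAW)]);Y=np.array([-X[1],X[0]])
def W(a,b,z): return np.r_[U+a*X+b*Y,z]
def down(jx): # jaw axis
    x=np.r_[jx,0];z=np.array([0,0,-1.]);y=np.cross(z,x)
    q=R.from_matrix(np.c_[x,y,z]).as_quat();return q[[3,0,1,2]]
def rel(): # tcp in unit frame
    p=np.array(get_tcp_pos());d=p[:2]-U;return np.round([d@X,d@Y,p[2]],4)
E
python3 - <<'E'
from h import *
for s in(1,-1):
    q=down(s*Y)
    print(s,q)
    for p in(W(-.18,0,.2),W(-.11,0,.055),W(-.134,0,.056),np.array([.527,.09,.005]),W(-.3,0,.055),np.array([.40,-.03,.2])):
        print(np.round(inverse_kinematics(p,q),2))
E
```

```text
1 [0.         0.9298107  0.36803812 0.        ]
[-0.29  0.31  1.86 -0.    0.97 -1.05]
[-0.35  0.61  1.8  -0.    0.74 -1.1 ]
[-0.33  0.58  1.85 -0.    0.71 -1.09]
[ 0.15  0.64  1.93 -0.    0.57 -0.61]
[-0.15  0.45  2.14 -0.    0.55 -0.9 ]
[-0.1   0.12  2.12 -0.    0.9  -0.86]
-1 [ 0.         -0.36803812  0.9298107   0.        ]
[-0.29  0.31  1.86 -0.    0.97  2.1 ]
[-0.35  0.61  1.8  -0.    0.74  2.04]
[-0.33  0.58  1.85 -0.    0.71  2.06]
[ 0.15  0.64  1.93 -0.    0.57  2.53]
[-0.15  0.45  2.14 -0.    0.55  2.24]
[-0.1   0.12  2.12 -0.    0.9   2.28]
```

```bash
python3 - <<'E'
from h import *
q=down(Y)
t=get_time()
move_pose(W(-.18,0,.2),q); command_gripper(0.0); print(rel(),get_time()-t)
movel(W(-.15,0,.055),v=.2)
r=movel(W(-.085,0,.055),v=.04,until_force=15)
print(r,rel(),get_ft_force(),get_time()-t)
movel(W(-.26,0,.055),v=.25)
print(rel(),get_time()-t)
movel(W(-.28,0,.2),v=.25)
wait(.3)
print(get_time()-t)
for n in("scene","top"): cv2.imwrite(f"pics/{n}1.png",read_camera(n)[:,:,::-1])
E
```

```text
[-0.18 -0.    0.2 ] 3.3583
True [-0.1088 -0.0004  0.0544] [-1.65303382  2.51413358  3.06464612] 5.3167
[-0.2581  0.0009  0.0554] 6.075
7.108300000000001
```

View pics/top1.png

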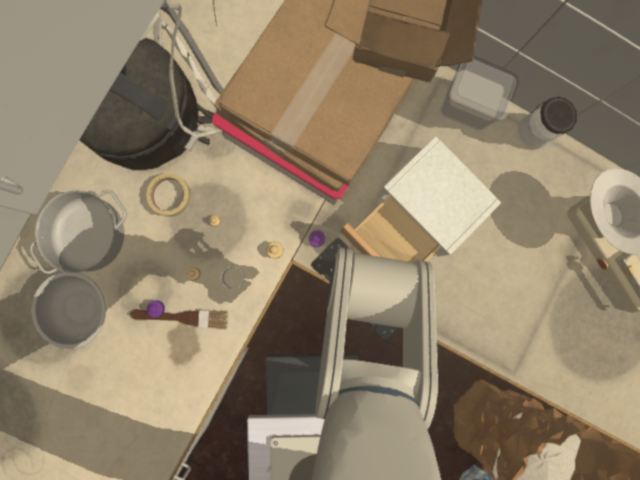

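View pics/scene1.png

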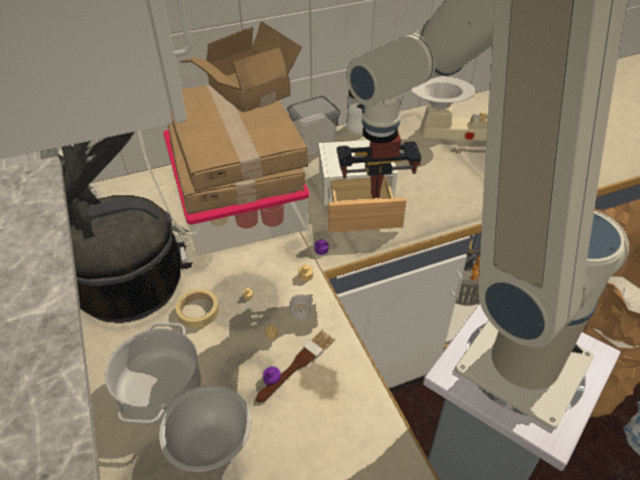

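The drawer has sprung open: its interior is visible at about (395,230) in the top view. The weights are undisturbed. Now I grasp the large one.

```bash
python3 - <<'E'
from h import *
q=down(Y); t=get_time()
w=np.array([.5268,.0897])
movel([.43,0.0,.2],v=.3)
command_gripper(0.95)
move_pose(np.r_[w,.12],q)
cv2.imwrite("pics/scene2.png",read_camera("scene")[:,:,::-1])
movel(np.r_[w,.006],v=.15)
command_gripper(0.0); print(get_grip_width()*88)
movel(np.r_[w,.13],v=.2); print(get_grip_width()*88,get_time()-t)
for n in("scene","top"): cv2.imwrite(f"pics/{n}3.png",read_camera(n)[:,:,::-1])
s=cv2.imread("pics/scene3.png")[180:330,230:430]
cv2.imwrite("pics/sc3c.png",cv2.resize(s,None,fx=4,fy=4,interpolation=cv2.INTER_CUBIC))
E
```

```text
35.68181549586219
35.415516696090165 4.891699999999999
```

View pics/sc3c.png

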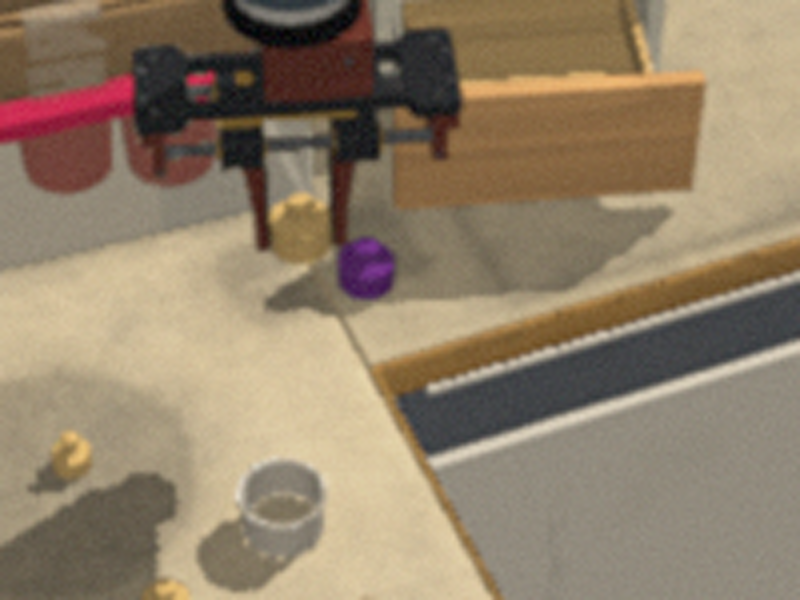

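View pics/top3.png

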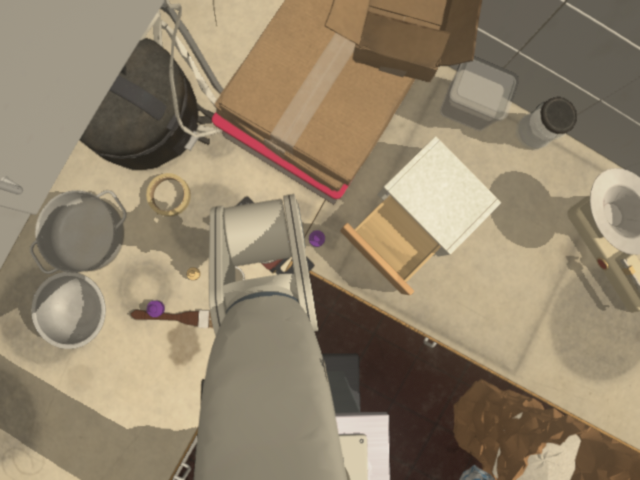

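The weight is held upright between the fingers at crop (300,228), with a grip width of 35.4 mm. The drawer is open, with its front edge running from (345,231) to (410,291) in the top view. I carry the weight around in front of the cartons.

```bash
python3 - <<'E'
from h import *
q=down(Y); t=get_time()
print(proj("top",[W(-.202,.1,.11),W(-.202,-.1,.11)]).round(1).tolist())
p=np.array(get_tcp_pos())
movel([p[0],p[1],.2],v=.2)
movel([.43,0,.2],v=.25)
movel(W(-.136,0,.2),v=.25)
cv2.imwrite("pics/top4.png",read_camera("top")[:,:,::-1])
movel(W(-.136,0,.075),v=.15)
print(rel(),get_grip_width()*88)
r=movel(W(-.136,0,.053),v=.03,until_force=4)
print(r,rel(),get_ft_force(),get_time()-t,get_time())
cv2.imwrite("pics/scene4.png",read_camera("scene")[:,:,::-1])
s=cv2.imread("pics/scene4.png")[90:240,290:440]
cv2.imwrite("pics/sc4c.png",cv2.resize(s,None,fx=4,fy=4,interpolation=cv2.INTER_CUBIC))
E
```

```text
[[342.2, 226.6], [409.9, 296.0]]
[-0.1355  0.0004  0.0758] 35.39511796585157
True [-1.362e-01 -1.000e-04  5.590e-02] [-0.13311604  0.17023695  5.42424706] 3.7916999999999987 16.0917
```

View pics/sc4c.png

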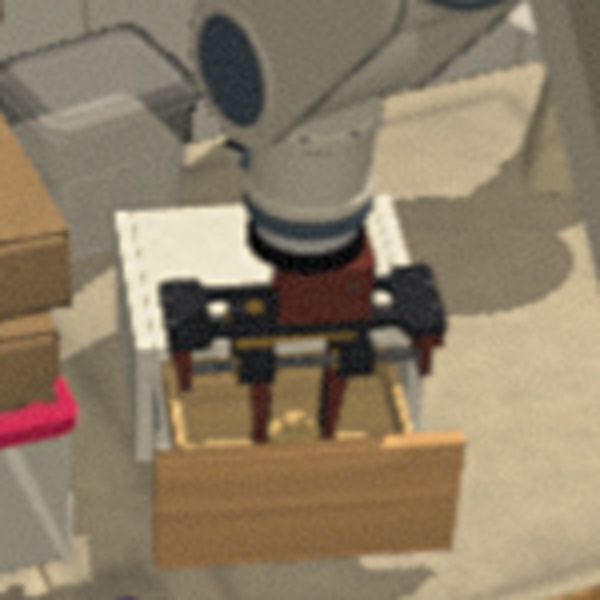

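The fingers hold the weight inside the drawer at crop (298,425). Contact came at TCP z = 0.0559, which puts its underside on the 50 mm floor. I release and look.

```bash
python3 - <<'E'
from h import *
t=get_time()
command_gripper(0.65); wait(.1)
movel(W(-.136,0,.2),v=.2)
movel(W(-.30,0,.2),v=.25)
command_gripper(0.0)
for n in("scene","top"): cv2.imwrite(f"pics/{n}5.png",read_camera(n)[:,:,::-1])
print(get_time()-t)
a=cv2.resize(cv2.imread("pics/scene5.png")[130:240,310:420],(395,395),interpolation=cv2.INTER_CUBIC)
b=cv2.resize(cv2.imread("pics/top5.png")[180:300,330:450],(395,395),interpolation=cv2.INTER_CUBIC)
cv2.imwrite("pics/c5.png",np.hstack([a,b]))
E
```

```text
3.3916000000000004
```

View pics/c5.png

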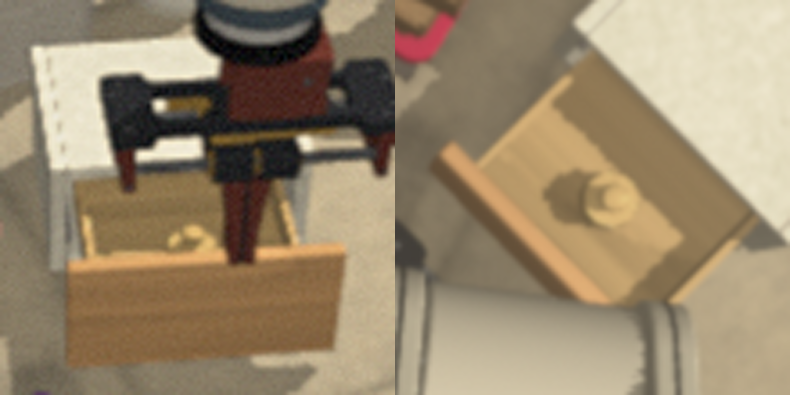

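The weight stands upright with its knob on top, at right-hand crop (609,195) on the drawer floor. Now I push the drawer home.

```bash
python3 - <<'E'
from h import *
t=get_time()
movel(W(-.26,0,.2),v=.2)
movel(W(-.26,0,.055),v=.2)
r=movel(W(-.128,0,.055),v=.07,until_force=25); print(r,rel(),get_ft_force())
r=movel(W(-.09,0,.055),v=.03,until_force=15); print(r,rel(),get_ft_force()[:2]@X)
movel(W(-.16,0,.055),v=.06)
wait(.3)
movel(W(-.25,0,.055),v=.2)
movel(W(-.27,0,.2),v=.25)
movel(W(-.36,0.0,.25),v=.25)
wait(.5)
for n in("scene","top"): cv2.imwrite(f"pics/{n}6.png",read_camera(n)[:,:,::-1])
print(get_time()-t,get_time())
E
```

```text
False [-0.1283 -0.      0.0549] [-0.78539852  3.13985676 -0.49040509]
True [-0.109  -0.0003  0.0545] -4.120033152742359
7.808399999999999 27.3417
```

View pics/top6.png

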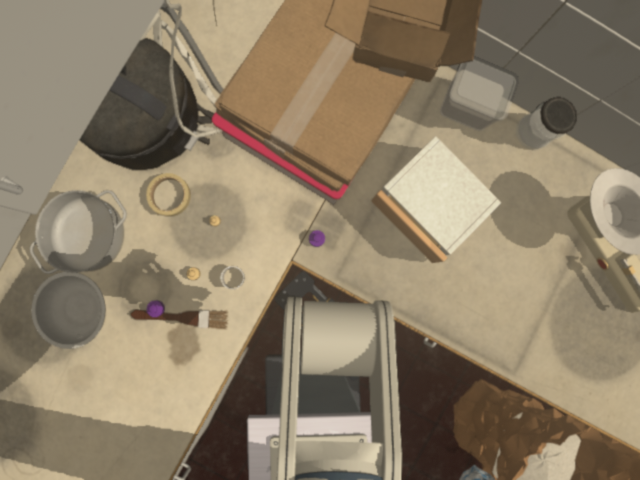

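View pics/scene6.png

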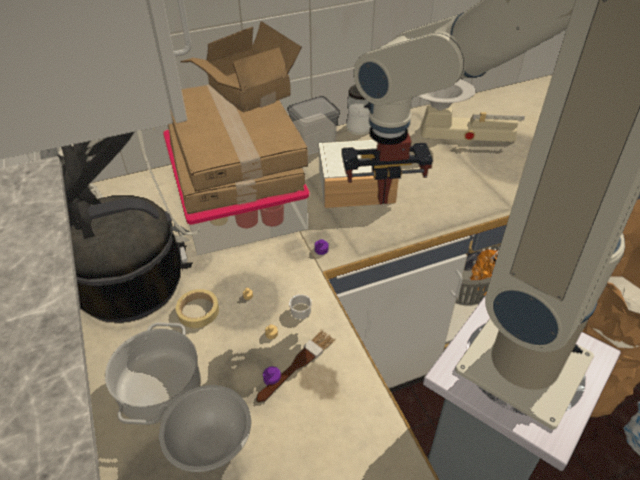

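The drawer is shut, with its front edge from about (378,198) to (443,260) as at the start. The two smaller weights still stand at (214,220) and (193,273). I'll do a numeric comparison with the first picture, then hand in.

```bash
python3 - <<'E'
from h import *
a=cv2.imread("pics/top0.png").astype(float);n=read_camera("top")[:,:,::-1];b=n.astype(float)
print(abs(a-b)[185:265,365:450].mean(), abs(a-cv2.imread("pics/top5.png"))[185:265,365:450].mean(), abs(a-b)[205:285,180:235].mean(),get_ft_force())
cv2.imwrite("pics/c7.png",np.hstack([cv2.resize(x[180:280,360:460],(395,395)) for x in (a,b)]))
job_done(); print(get_time())
E
```

```text
12.205294117647059 21.74044117647059 14.100833333333334 [-0.05477009 -0.04780447 -0.47788806]
the job is handed in; nothing more can be done
the job is handed in; nothing more can be done[ WARN:0@1.841] global loadsave.cpp:1063 imwrite_ Unsupported depth image for selected encoder is fallbacked to CV_8U.
```

View pics/c7.png

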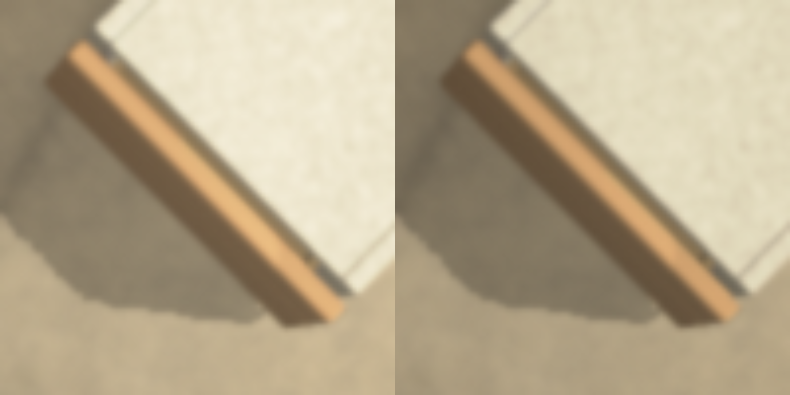

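The large weight is standing in the closed drawer and the job is handed in. I pushed the front to its stop so the drawer sprang open. I then set the largest brass weight on the drawer floor and pushed the drawer back to the same stop, at about 27 s on the robot's clock.

- **Weight:** a picture taken after release shows it upright on the drawer floor. It cannot be seen once the drawer is shut. The push home was slow and met nothing before the stop.
- **Drawer:** it reached the stop with the tool at -0.1090 m in the box frame, against -0.1088 m on the opening push. More than a second after release the front sits at the latched 8 mm gap, the same as in the first picture.
- **Small weights and tool:** the medium and small weights were still standing where they were. The robot was touching nothing, with about 0.5 N on the tool.
- **Check that was unclear:** the pixel difference between the first and last pictures was not near zero. It was 12 around the drawer and 14 around the small weights, against 22 around the open drawer. I put that down to the arm's shadow and a change in brightness, and judged the drawer from the side-by-side enlargement and the small weights from the full pictures.

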